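# Draw out the cell tester's tray and hold its spring contact open at the clip

## Task

Pull the tray of the battery-cell tester out to its stop, then draw the spring-loaded contact slide on the tray towards the tray's front until its pointer stands at the index clip on the tray's rail, so that a cell can be dropped in behind it. Keep it there: finish while still holding the slide with the gripper, because the spring pulls it back if it is let go. Leave the shaver shell, the screwdriver and the screw dish where they lie.

Things in the scene. Friction and masses are not known exactly. Their poses are not given: they have to be found in the camera images.
- tester: Battery-cell tester: low grey box fixed to the bench, 240 mm deep, 150 wide, 80 high, dark display on top, a tray in its front, which faces roughly towards the robot. Origin: bottom edge of the front, mid-width, on the work surface. x points from the front into the box, z up, y to the left when looking along x. Tray and contact slide both pull out along -x of this frame.
- tray (a joint): How far the tray is out, m: 0 shut, 0.15 at its stop; starts at 0 to 0.02. About 2.5 N of friction; stays where it is left. Front panel 8 mm thick, 146 wide, its top 74 mm above the work surface; tray floor 20 mm and side-rail tops 32 mm above it, rails 130 mm apart over their outsides. Inside the box when shut, open from above when out.
- tray_handle (a point): Middle of the steel bar handle on the tray's front: round bar 10 mm thick, 80 mm long along the tester's y, 50 mm above the work surface. The bar's centre line stands 42 mm in front of the panel's outer face, 50 mm from its inner face (37 mm clear gap behind the bar, free above and below).
- contact_slide (a joint): How far the contact slide is drawn along the tray, m: 0 at rest, 0.07 at its end; grows towards the tray's front (-x of the tester). A spring pulls it back: about 3 N at 0, 8.5 N at 0.06, and it snaps back when let go. The pull also holds the tray against its stop.
- slide_grip (a point): Grip point on the contact slide: its upright black fin, 14 mm along the tester's x, 22 along y, top 66.5 mm above the work surface; this point is mid-fin at 56.5 mm. It stands on a 36 x 50 mm base, top at 32.5 mm. At rest the fin is 100 mm behind the panel's inner face, 50 mm in front of the box when the tray is out; a fixed contact block (top at 38 mm) is 28 mm behind it.
- slide_pointer (a point): Tip of the slide's pointer: thin dark steel strip, 3 mm wide, sticking out sideways (-y of the tester) from the slide at the fin's mid-line to the tray's -y rail; tip 55 mm from the fin's middle, 31 mm above the work surface. Moves with the slide.
- clip_mark (a point): Middle of the top of the index clip: small black block, 10 mm along the tester's x, 11 wide, 10 high, clamped firmly on the tray's -y rail, top 42 mm above the work surface. Its place on the rail varies. The pointer stands at it when its tip is within the clip's 10 mm width along x.
- index_clip (a joint): Where the clip is clamped, m: the value of contact_slide at which the pointer stands at the clip's middle (0.035 to 0.06).
- shaver_shell: Bystander: open half shell of an electric shaver with motor and cell, 135 x 46 x 24 mm, on the mat to the +y side of the tester's tray. Origin: centre of its underside.
- driver: Bystander: screwdriver, 160 mm long, lying on the mat on the -y side of the tray. Origin: underside, mid-length.
- screw_dish: Bystander: small round steel dish, 64 mm across, 24 high, beside the tester on its +y side. Origin: centre of its underside.

How it is judged:
By the outcome, as a careful person would: the job done as asked, in the order asked, and still so for the second after the job is handed in, while the arm keeps its last pose, push and grip.
It also fails if it takes over 48 s, if anything falls off the work surface, if the arm or the gripper's body presses on something with over 40 N, if the wrist force passes 120 N, or if a joint passes its speed limit or range.

## Robot

A 6-joint arm with a two-finger parallel gripper is mounted at the origin on the work surface. World frame = base frame: x ahead of the robot, y to its left, z up, the work surface at z = 0. Lengths are in m, angles in rad, forces in N, time in s.
With the tool pointing down it reaches from about 0.35 to 0.725 m from the base axis. Payload 4.3 kg.
Tool frame: the origin (TCP) lies on the mounting face of the last link; the fingertips stand 173 mm ahead of it and the grasp point (between the pads) lies 155 mm ahead of it (ctrl.hold_point_z is the distance from the TCP to the grasp point, in m); z points along the fingers, y is the line along which they close (so a half turn about z gives the same grasp; the last joint's range is limited). The gripper opens to 85 mm and grips with 20 to 120 N. Pads are 22 mm wide; open, the fingers measure 114 mm over their backs; the gripper's body (76 mm by 85 mm) begins 54 mm behind the grasp point. The pads swing forward as they close: fully open they stand 13 mm farther back than shut.
Start: joints at [-1.34, 0.377, 0.081, 1.274, 0, 1.46], TCP at [0.192, -0.542, 0.405] pointing down, gripper open.
Joint ranges: [-2.72, 2.72], [-0.84, 1.66], [-1.02, 1.22], [-1.77, 2.12], [-1.37, 1.28], [-3.14, 3.14]. Speed limits (rad/s): [2.57, 2.57, 3.14, 3.14, 3.14, 3.14].

## Interface

Orientations are given as a unit quaternion [x, y, z, w].
In Python, from bench import ctrl gives the robot as it stands.
- The arm moves only by the tool arm_command, never from a script. Its argument "rows" is a list of rows, each an object with "linear": the shift along the world's x, y, z in m, a list of three; "delta_rot": the turn, a rotation vector about the world's x, y, z in rad, a list of three. In form: [{"linear": [tx, ty, tz], "delta_rot": [wx, wy, wz]}, ...]. A call has 1 to 8 rows; each row shifts and turns the commanded pose from where the row before left it; what a row does not reach is not made up. A row lasts 1/8 s, in which the tool goes at most 62.5 mm and 10.7 degrees, less where a joint would pass 70% of its speed; a pose out of reach is approached as far as the arm can. A call is refused whole if a number of a shift passes 0.0625 or a number of a turn 0.188, either way. A call with a gripper value outside its range is refused whole. "hand" is the finger opening in m, from 0 to 0.0854, set as the call begins (left out, the last holds). The fingers move at their own pace and stop on an object; the grip force is fixed at half the most. Time passes only in rows, so rows that do not move let the fingers close. It gives the time, the measured TCP pose, the force, the opening and the grip force at its end, in the units of the state.
- ctrl.state(): the state, without advancing time (a new reading comes with each control period).
- ctrl.grab_frame(name): name is "scene" or "top" or "wrist"; returns a dict with "frame" (420x560x3 uint8, red, green, blue), "fx", "fy", "cx", "cy" (pixels), "origin" and "rotation" of the camera in the world. Camera axes: x right, y down, z forward; pixel columns grow to the right and rows downward; lengths in m; the calibration is good to about 2 mm. A picture is of the moment at which its call begins. There is no depth.
- ctrl.sign_off(): hands the job in; it is judged then, once.
The state is a dict: "time_s": time; "q": joint angles; "qvel": joint speeds; "tau": joint torques, N m; "tcp_pos": TCP position; "eef_rot": TCP orientation; "wrist_force": force on the tool from outside, world axes, zero at the start; "wrist_torque": the same for the moment, N m; "width": finger opening in m; "grasp_force": force on a finger pad.
Only numpy, scipy, OpenCV 4.12 (cv2) and the standard library are available. Lean on these libraries where they do the work, as an engineer would, in place of code of your own. Each camera call takes 0.05 s, during which the arm holds its last target. There are 200 camera calls.

## Working session

There is one attempt and no reset: what is moved stays moved. The work goes in short steps, Python scripts to look and compute and a tool call to move; the robot and the scene stay as the last step left them, time stands still between calls to the robot, and variables do not carry over. Pictures are saved under pics/ and viewed, at most 10 in all, crops included, and the job is handed in when it is done.

Besides the shell and the picture viewer there is one more tool, called after "Request:" as a command line: name --argument value ..., lists and objects as JSON in quotes. arm_command: Moves the arm, as the interface text tells. Its arguments: {"type":"object","properties":{"rows":{"type":"array","items":{"type":"object","properties":{"linear":{"type":"array","items":{"type":"number"}},"delta_rot":{"type":"array","items":{"type":"number"}}}}},"hand":{"type":"number"}},"required":["rows"]}

```bash
mkdir -p pics
cat > h.py <<'E'
import numpy as np, cv2
from bench import ctrl
def grab(n,f):
    d=ctrl.grab_frame(n); cv2.imwrite('pics/'+f,d['frame'][:,:,::-1]); np.savez('pics/'+f[:-4]+'.npz',**{k:d[k] for k in d}); return d
def load(f): return np.load('pics/'+f+'.npz')
def ray(d,u,v):
    r=np.array(d['rotation'])@np.array([(u-d['cx'])/d['fx'],(v-d['cy'])/d['fy'],1]); return np.array(d['origin']),r/np.linalg.norm(r)
def plane(d,u,v,z):
    o,r=ray(d,u,v); return o+r*(z-o[2])/r[2]
def tri(*a):
    A=np.zeros((3,3));b=np.zeros(3)
    R=[ray(*x) for x in a]
    for o,r in R:
        P=np.eye(3)-np.outer(r,r);A+=P;b+=P@o
    p=np.linalg.solve(A,b); return p,[np.linalg.norm((np.eye(3)-np.outer(r,r))@(p-o)) for o,r in R]
def proj(d,p):
    c=np.array(d['rotation']).T@(np.array(p)-d['origin']); return d['fx']*c[0]/c[2]+d['cx'],d['fy']*c[1]/c[2]+d['cy']
E
python3 - <<'E'
from h import *
a=grab('scene','s0.png');b=grab('top','t0.png')
print(a['origin'],b['origin'],b['rotation'],ctrl.state())
E
```

```text
[ 1.08461094 -0.28057251  0.59701836] [0.51557053 0.01737593 0.87299125] [ 0.74554876 -0.65882263  0.06812431 -0.07395179] {'time_s': 0.1, 'q': array([-1.34030231e+00,  3.77973569e-01,  7.97585292e-02,  1.27439869e+00,
        6.34872231e-06,  1.46051417e+00]), 'qvel': array([-9.48729714e-05, -3.63241964e-03,  3.58170060e-03,  1.66851916e-05,
       -8.15952574e-04, -1.23726386e-03]), 'tau': array([ 1.21480396e-03, -4.64693534e+01,  2.70582139e+01,  1.21035040e-02,
       -6.96006828e-05, -3.33696590e-07]), 'tcp_pos': array([ 0.1921287 , -0.54165953,  0.40386303]), 'eef_rot': array([ 9.85518629e-01,  1.69564753e-01, -5.14167663e-05, -9.07249973e-04]), 'wrist_force': array([-0.32224411,  0.56694011, -0.0544931 ]), 'wrist_torque': array([-0.09978055, -0.00303685, -0.02675897]), 'grasp_force': 0.0, 'width': 0.08534456541518562}
```

View pics/s0.png

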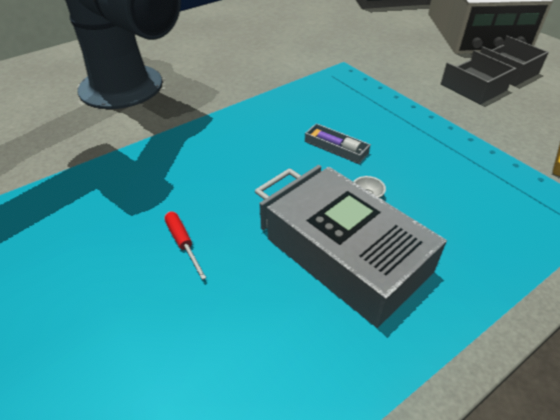

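View pics/t0.png

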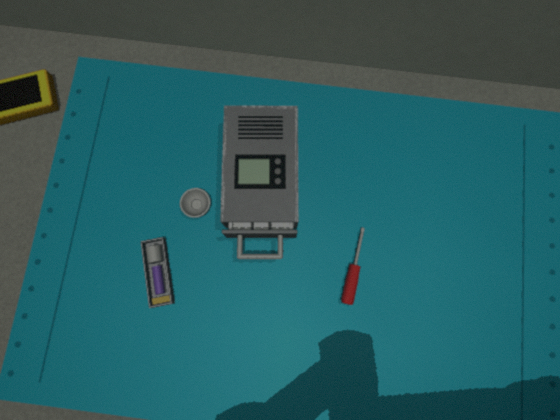

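The scene view shows the handle bar at roughly (257,190)-(291,171). In the top view it's at (238,257)-(281,257), with the box front edge at row ~225. The tray is nearly shut. I'll enlarge both handles.

Run:
```python
from h import *
a=cv2.imread('pics/s0.png')[155:245,240:340];b=cv2.imread('pics/t0.png')[195:285,210:310]
c=np.hstack([cv2.resize(a,None,fx=4,fy=4,interpolation=2),cv2.resize(b,None,fx=4,fy=4,interpolation=2)])
cv2.imwrite('pics/c0.png',cv2.convertScaleAbs(c,alpha=1.5))
```

```text
(no output)
```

View pics/c0.png

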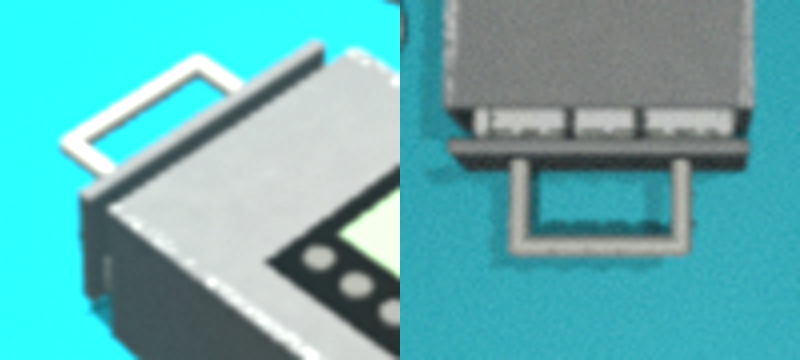

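The handle bar's centre-line corners are at (256.5,190.5)/(290,170.5) in the scene view and (281.5,256)/(238.5,256) in the top view.

Run:
```python
from h import *
a=load('s0');b=load('t0')
R=tri((a,257,190.3),(b,281.5,256));L=tri((a,290,170.8),(b,238.7,256))
print(R,L,np.linalg.norm(R[0]-L[0]))
print('at z.05',plane(b,281.5,256,.05),plane(b,238.7,256,.05))
# box top
for n,u,v in [('FR',297.5,221.7),('FL',221.3,221.7),('BL',223,107),('BR',298,107)]: print(n,plane(b,u,v,.08))
print('FR tri',tri((a,267.5,207),(b,297.5,221.7)))
print('panel top',plane(b,297,232,.074),plane(b,222.5,232,.074))
# full-res fit of bar centre / yaw
for n in('shaver',):pass
print(plane(b,157,270,.02),plane(b,348,290,.01))
```

```text
Traceback (most recent call last):
  File "h.py", line 12, in tri
    R=[ray(*x) for x in a]
       ~~~^^^^
  File "h.py", line 7, in ray
    r=np.array(d['rotation'])@np.array([(u-d['cx'])/d['fx'],(v-d['cy'])/d['fy'],1]); return np.array(d['origin']),r/np.linalg.norm(r)
      ~~~~~~~~~~~~~~~~~~~~~~~^~~~~~~~~~~~~~~~~~~~~~~~~~~~~~~~~~~~~~~~~~~~~~~~~~~~~~
ValueError: matmul: Input operand 1 has a mismatch in its core dimension 0, with gufunc signature (n?,k),(k,m?)->(n?,m?) (size 3 is different from 4)
```

```bash
sed -i "s/np.array(d\['rotation'\])/Rm(d)/; s/^def grab/from scipy.spatial.transform import Rotation as Ro\ndef Rm(d): return Ro.from_quat(d['rotation']).as_matrix()\ndef grab/" h.py
python3 - <<'E'
from h import *
a=load('s0');b=load('t0')
R=tri((a,257,190.3),(b,281.5,256));L=tri((a,290,170.8),(b,238.7,256))
print(R,L,np.linalg.norm(R[0]-L[0]))
print('at z.05',plane(b,281.5,256,.05),plane(b,238.7,256,.05))
for n,u,v in [('FR',297.5,221.7),('FL',221.3,221.7),('BL',223,107),('BR',298,107)]: print(n,plane(b,u,v,.08))
print('FR tri',tri((a,267.5,207),(b,297.5,221.7)))
print('panel top',plane(b,297,232,.074),plane(b,222.5,232,.074))
print(plane(b,157,270,.02),plane(b,348,290,.01))
E
```

```text
(array([0.58973166, 0.03015313, 0.05545985]), [np.float64(0.0011058942690142263), np.float64(0.0011058942690141398)]) (array([0.57940875, 0.11278139, 0.0519556 ]), [np.float64(0.0004135396684541775), np.float64(0.00041353966845407983)]) 0.08334429110995979
at z.05 [0.58967856 0.02926756 0.05      ] [0.57934406 0.1126506  0.05      ]
FR [0.65612404 0.00645598 0.08      ]
FL [0.63805077 0.15186926 0.08      ]
BL [0.87275457 0.18460934 0.08      ]
BR [0.89177923 0.03307343 0.08      ]
FR tri (array([0.65636385, 0.00710841, 0.08076547]), [np.float64(0.0007414736933043851), np.float64(0.0007414736933044535)])
panel top [0.63704481 0.0049818  0.074     ] [0.61934431 0.14751736 0.074     ]
[0.53345368 0.27572367 0.02      ] [ 0.5415881  -0.11251966  0.01      ]
```

Request:
arm_command --rows '[{"linear":[0.0245,0.038,-0.006],"delta_rot":[0,0,0.085]},{"linear":[0.0245,0.038,-0.006],"delta_rot":[0,0,0.085]},{"linear":[0.0245,0.038,-0.006],"delta_rot":[0,0,0.085]},{"linear":[0.0245,0.038,-0.006],"delta_rot":[0,0,0.085]},{"linear":[0.0245,0.038,-0.006],"delta_rot":[0,0,0.085]},{"linear":[0.0245,0.038,-0.006],"delta_rot":[0,0,0.085]},{"linear":[0.0245,0.038,-0.006],"delta_rot":[0,0,0.085]},{"linear":[0.0245,0.038,-0.006],"delta_rot":[0,0,0.085]}]' --hand 0.036

```text
time_s: 1.1
tcp_pos: [0.3886, -0.2365, 0.3563]
eef_rot: [0.872, 0.49, -0.0, -0.0]
wrist_force: [0.5, -0.8, -0.2]
width: 0.0362
grasp_force: 0.0
```

Request:
arm_command --rows '[{"linear":[0.0245,0.038,-0.006],"delta_rot":[0,0,0.085]},{"linear":[0.0245,0.038,-0.006],"delta_rot":[0,0,0.085]},{"linear":[0.0245,0.038,-0.006],"delta_rot":[0,0,0.085]},{"linear":[0.0245,0.038,-0.006],"delta_rot":[0,0,0.085]},{"linear":[0.0245,0.038,-0.006],"delta_rot":[0,0,0.085]},{"linear":[0.0245,0.038,-0.006],"delta_rot":[0,0,0.085]},{"linear":[0.0245,0.038,-0.006],"delta_rot":[0,0,0.085]},{"linear":[0.0,0.0,0],"delta_rot":[0,0,0.085]}]'

```text
time_s: 2.1
tcp_pos: [0.5606, 0.0306, 0.3136]
eef_rot: [0.657, 0.754, -0.0, -0.001]
wrist_force: [-0.6, -1.2, 0.6]
width: 0.0359
grasp_force: 0.0
```

Request:
arm_command --rows '[{"linear":[0.024,0.04,0],"delta_rot":[0,0,-0.013]},{"linear":[0,0,0],"delta_rot":[0,0,0]}]'

```text
time_s: 2.35
tcp_pos: [0.5845, 0.07, 0.3141]
eef_rot: [0.663, 0.748, 0.0, -0.0]
wrist_force: [-0.6, -0.5, 0.5]
width: 0.0359
grasp_force: 0.0
```

Run:
```python
from h import *
d=grab('wrist','w0.png');s=ctrl.state();print(s['tcp_pos'],d['origin'],s['q'])
for p in [(.5897,.0297,.05),(.5794,.1127,.05),(.5845,.071,.05)]: print(proj(d,p))
```

```text
[0.58381723 0.06896131 0.31408619] [0.57512909 0.14046971 0.28398559] [ 9.76804218e-03  4.42515805e-01 -5.76679452e-02  1.07145122e+00
 -3.25125034e-04  1.46147725e+00]
(np.float64(280.1938348507222), np.float64(257.1948983008343))
(np.float64(279.8847287691877), np.float64(154.42730329885717))
(np.float64(279.95252281686743), np.float64(208.54184674790207))
```

View pics/w0.png

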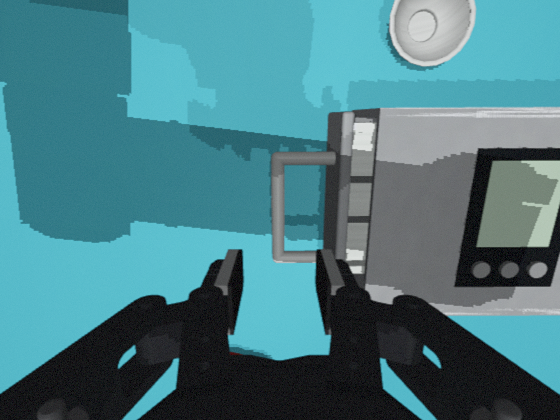

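The wrist view shows the bar at column ~278, rows 155–258, against a predicted column of 280 and rows 154–257. The measurement holds, so I'll descend.

Request:
arm_command --rows '[{"linear":[-0.001,0.002,-0.03],"delta_rot":[0,0,0]},{"linear":[0,0,-0.03],"delta_rot":[0,0,0]},{"linear":[0,0,-0.03],"delta_rot":[0,0,0]},{"linear":[0,0,-0.018],"delta_rot":[0,0,0]},{"linear":[0,0,0],"delta_rot":[0,0,0]}]'

```text
time_s: 3.02
tcp_pos: [0.581, 0.0692, 0.205]
eef_rot: [0.665, 0.747, -0.002, -0.002]
wrist_force: [0.1, -0.4, 0.3]
width: 0.0361
grasp_force: 0.0
```

Request:
arm_command --rows '[{"linear":[0,0,0],"delta_rot":[0,0,0]},{"linear":[0,0,0],"delta_rot":[0,0,0]},{"linear":[0,0,0],"delta_rot":[0,0,0]},{"linear":[0,0,0],"delta_rot":[0,0,0]},{"linear":[0,0,0],"delta_rot":[0,0,0]}]' --hand 0.0

```text
time_s: 3.65
tcp_pos: [0.5832, 0.0698, 0.208]
eef_rot: [0.665, 0.747, 0.0, 0.001]
wrist_force: [-1.3, -1.0, 5.3]
width: 0.0076
grasp_force: 58.9
```

Request:
arm_command --rows '[{"linear":[-0.01,-0.00124,0],"delta_rot":[0,0,0]},{"linear":[-0.02,-0.0025,0],"delta_rot":[0,0,0]},{"linear":[-0.02,-0.0025,0],"delta_rot":[0,0,0]},{"linear":[-0.02,-0.0025,0],"delta_rot":[0,0,0]},{"linear":[-0.02,-0.0025,0],"delta_rot":[0,0,0]},{"linear":[-0.02,-0.0025,0],"delta_rot":[0,0,0]},{"linear":[-0.01,-0.00124,0],"delta_rot":[0,0,0]},{"linear":[0,0,0],"delta_rot":[0,0,0]}]'

```text
time_s: 4.65
tcp_pos: [0.4622, 0.0548, 0.208]
eef_rot: [0.665, 0.747, 0.0, 0.001]
wrist_force: [-1.8, -2.3, 11.1]
width: 0.0076
grasp_force: 61.0
```

Request:
arm_command --rows '[{"linear":[-0.006,-0.0007,0],"delta_rot":[0,0,0]},{"linear":[-0.006,-0.0007,0],"delta_rot":[0,0,0]},{"linear":[0,0,0],"delta_rot":[0,0,0]}]'

```text
time_s: 5.03
tcp_pos: [0.4512, 0.0535, 0.208]
eef_rot: [0.665, 0.747, 0.001, 0.002]
wrist_force: [1.1, -1.8, 8.7]
width: 0.0078
grasp_force: 60.7
```

Request:
arm_command --rows '[{"linear":[-0.004,-0.0005,0],"delta_rot":[0,0,0]},{"linear":[-0.003,-0.0004,0],"delta_rot":[0,0,0]},{"linear":[0,0,0],"delta_rot":[0,0,0]}]'

```text
time_s: 5.4
tcp_pos: [0.447, 0.0528, 0.2081]
eef_rot: [0.665, 0.747, 0.003, 0.003]
wrist_force: [9.7, -1.4, -3.6]
width: 0.0078
grasp_force: 59.4
```

Request:
arm_command --rows '[{"linear":[-0.003,-0.0004,0],"delta_rot":[0,0,0]},{"linear":[0,0,0],"delta_rot":[0,0,0]}]'

```text
time_s: 5.65
tcp_pos: [0.4461, 0.0526, 0.2081]
eef_rot: [0.664, 0.747, 0.005, 0.005]
wrist_force: [16.7, 0.8, -13.8]
width: 0.0073
grasp_force: 58.6
```

The force climbed to about 17 N while the motion stalled, so the tray is at its stop. I'll let go, rise, and look.

Request:
arm_command --rows '[{"linear":[0.003,0.0004,0],"delta_rot":[0,0,0]},{"linear":[0,0,0],"delta_rot":[0,0,0]},{"linear":[0,0,0],"delta_rot":[0,0,0]},{"linear":[0,0,0],"delta_rot":[0,0,0]}]' --hand 0.036

```text
time_s: 6.15
tcp_pos: [0.4431, 0.0528, 0.2065]
eef_rot: [0.665, 0.747, -0.0, -0.0]
wrist_force: [0.3, 0.5, 0.4]
width: 0.0359
grasp_force: 0.0
```

Request:
arm_command --rows '[{"linear":[0,0,0.03],"delta_rot":[0,0,0]},{"linear":[0,0,0.04],"delta_rot":[0,0,0]},{"linear":[0,0,0.04],"delta_rot":[0,0,0]},{"linear":[0.03,0.0038,0.01],"delta_rot":[0,0,0]},{"linear":[0.04,0.0055,0],"delta_rot":[0,0,0]},{"linear":[0,0,0],"delta_rot":[0,0,0]}]'

```text
time_s: 6.9
tcp_pos: [0.5158, 0.0622, 0.3268]
eef_rot: [0.664, 0.747, 0.001, 0.001]
wrist_force: [-0.7, 0.4, 0.4]
width: 0.0359
grasp_force: 0.0
```

Run:
```python
from h import *
s=ctrl.state();print(s['tcp_pos'],s['eef_rot'],s['width'])
w=grab('wrist','w1.png');b=grab('top','t1.png');a=grab('scene','s1.png')
print(w['fx'],w['origin'],b['fx'],a['fx'])
x=np.array([.9923,.1236,0]);y=np.array([-.1236,.9923,0]);H=np.array([.4455,.053,0])
for n,p in dict(handle=H+[0,0,.05],fin=H+.15*x+[0,0,.0665],ptr=H+.15*x-.055*y+[0,0,.031]).items():
    print(n,p,proj(w,p),proj(b,p),proj(a,p))
A=b['frame'][195:345,200:330];
B=a['frame'][90:240,170:300]
f=lambda i:cv2.resize(i[:,:,::-1],None,fx=3,fy=4,interpolation=2)
cv2.imwrite('pics/c1.png',cv2.convertScaleAbs(np.hstack([f(A),f(B)]),alpha=1.4))
```

```text
[0.51575994 0.06220103 0.32677906] [6.64466136e-01 7.47317601e-01 7.33421986e-04 7.87411324e-04] 0.03591338783180234
312.42774205280824 [0.50667016 0.13263134 0.2966167 ] 418.20339718701524 446.51053676653004
handle [0.4455 0.053  0.05  ] (np.float64(192.84461272670725), np.float64(206.16998164621776)) (np.float64(259.6479877052032), np.float64(330.05245918903285)) (np.float64(225.32472019814992), np.float64(148.23864921408784))
fin [0.594345 0.07154  0.0665  ] (np.float64(381.74245616257673), np.float64(210.63950755686727)) (np.float64(260.0347966004007), np.float64(250.11449562338083)) (np.float64(276.6352834876796), np.float64(177.91481699779555))
ptr [0.601143  0.0169635 0.031    ] (np.float64(364.498711355694), np.float64(255.91916959507046)) (np.float64(288.30066872825176), np.float64(251.9527814660404)) (np.float64(254.43170954123934), np.float64(206.84080642468436))
```

View pics/w1.png

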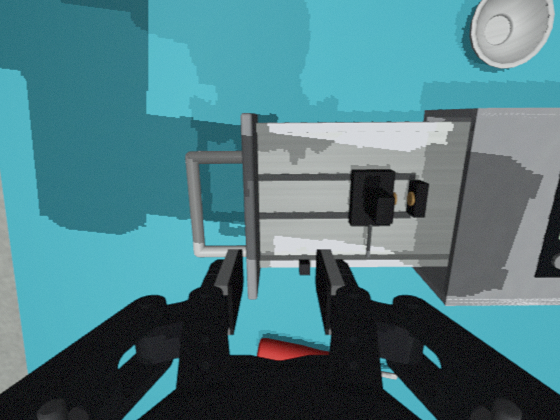

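View pics/c1.png

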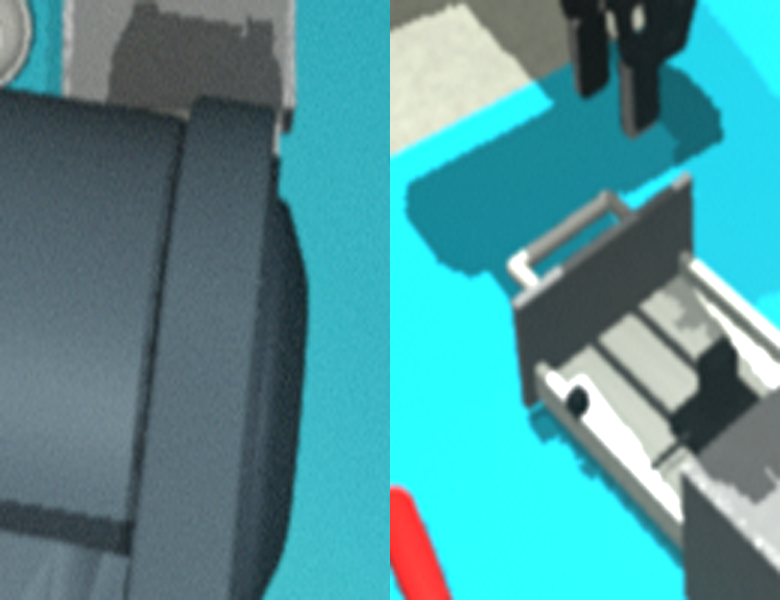

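The wrist view shows the tray fully out: fin top near (382,208), pointer at column ~369 with its tip at row ~256, and the clip near (304,267). I'll zoom in.

Run:
```python
from h import *
w=cv2.imread('pics/w1.png')[160:285,285:445]
cv2.imwrite('pics/c2.png',cv2.convertScaleAbs(cv2.resize(w,None,fx=4.5,fy=4.5,interpolation=2),alpha=1.8,beta=15))
```

```text
(no output)
```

View pics/c2.png

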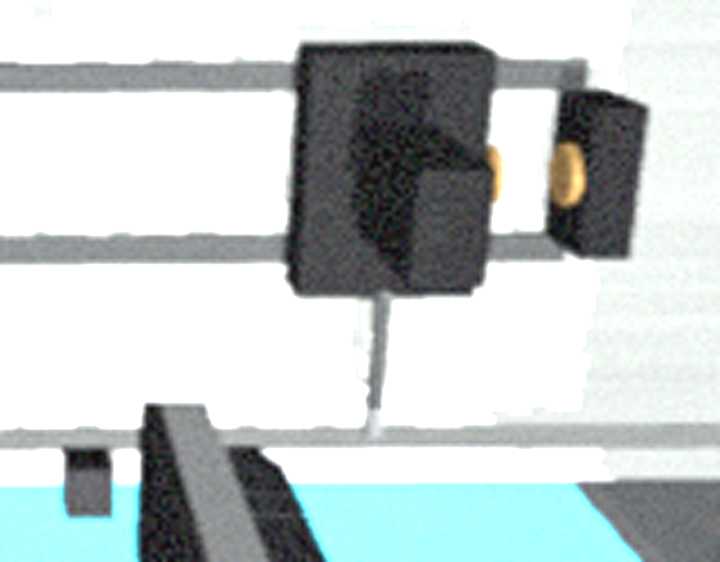

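Run:
```python
from h import *
w=load('w1');a=load('s1')
x=np.array([.9923,.1236,0]);y=np.array([-.1236,.9923,0])
F=tri((w,385,210.7),(a,278.8,178));C=tri((w,304.6,269.3),(a,232.3,188.3));P=tri((w,368.5,256.5),(a,(655-390)/3+170,466/4+90))
f=plane(w,385,210.7,.0665);c=plane(w,304.6,269.3,.042);p=plane(w,368.5,256.5,.031)
print('tri',F,C,P)
print('plane',f,c,p)
print('x-coords',f@x,c@x,p@x,'y',f@y,c@y,p@y,'draw',(p-c)@x, (f-c)@x)
```

```text
tri (array([0.59712051, 0.07294668, 0.06748314]), [np.float64(0.00111450862296763), np.float64(0.0011145086229676713)]) (array([0.54652161, 0.00415478, 0.04323686]), [np.float64(0.0011801880972329688), np.float64(0.0011801880972329801)]) (array([0.60528589, 0.01993095, 0.03376358]), [np.float64(0.0023237731358438886), np.float64(0.002323773135843858)])
plane [0.59685417 0.07178243 0.0665    ] [0.54599307 0.00252305 0.042     ] [0.60496127 0.01681011 0.031     ]
x-coords 0.6011307036865953 0.5421007683836596 0.6023807980287996 y -0.0025414705667338596 -0.06498112270659295 -0.0580925442646232 draw 0.060280029645139996 0.059029935302935675
```

Fin top is at (0.597,0.072,0.0675), clip at z 0.043 and pointer at 0.033, which all match the known heights. The draw needed is about 59–60 mm. Now I'll go to the fin.

Request:
arm_command --rows '[{"linear":[0.04,0.0048,0],"delta_rot":[0,0,0]},{"linear":[0.041,0.0048,0],"delta_rot":[0,0,0]},{"linear":[0,0,-0.03],"delta_rot":[0,0,0]},{"linear":[0,0,-0.03],"delta_rot":[0,0,0]},{"linear":[0,0,0],"delta_rot":[0,0,0]}]' --hand 0.032

```text
time_s: 7.68
tcp_pos: [0.5921, 0.0716, 0.2641]
eef_rot: [0.665, 0.747, -0.002, -0.003]
wrist_force: [-1.4, -0.1, -0.3]
width: 0.032
grasp_force: 0.0
```

Request:
arm_command --rows '[{"linear":[0.004,0.0005,-0.018],"delta_rot":[0,0,0]},{"linear":[0,0,-0.018],"delta_rot":[0,0,0]},{"linear":[0,0,-0.01],"delta_rot":[0,0,0]},{"linear":[0,0,0],"delta_rot":[0,0,0]},{"linear":[0,0,0],"delta_rot":[0,0,0]}]'

```text
time_s: 8.3
tcp_pos: [0.5991, 0.0722, 0.2215]
eef_rot: [0.665, 0.747, 0.0, 0.001]
wrist_force: [-0.6, -0.1, 0.7]
width: 0.0321
grasp_force: 0.0
```

Run:
```python
from h import *
s=ctrl.state();print(s['tcp_pos'],s['eef_rot'],s['wrist_force'])
```

```text
[0.59909184 0.07219639 0.22148947] [6.64538326e-01 7.47253868e-01 4.63305048e-04 5.05880143e-04] [-0.62470176 -0.09004181  0.71230021]
```

Request:
arm_command --rows '[{"linear":[-0.002,0,-0.006],"delta_rot":[0,0,0]},{"linear":[0,0,0],"delta_rot":[0,0,0]}]'

```text
time_s: 8.55
tcp_pos: [0.5963, 0.0722, 0.2144]
eef_rot: [0.665, 0.747, -0.0, -0.0]
wrist_force: [0.2, -0.1, -0.5]
width: 0.0319
grasp_force: 0.0
```

Request:
arm_command --rows '[{"linear":[0,0,0],"delta_rot":[0,0,0]},{"linear":[0,0,0],"delta_rot":[0,0,0]},{"linear":[0,0,0],"delta_rot":[0,0,0]},{"linear":[0,0,0],"delta_rot":[0,0,0]}]' --hand 0.0

```text
time_s: 9.05
tcp_pos: [0.5971, 0.0722, 0.215]
eef_rot: [0.665, 0.747, 0.0, 0.0]
wrist_force: [1.6, -0.3, -0.1]
width: 0.0129
grasp_force: 59.6
```

Request:
arm_command --rows '[{"linear":[-0.008,-0.001,0],"delta_rot":[0,0,0]},{"linear":[-0.01,-0.00125,0],"delta_rot":[0,0,0]},{"linear":[-0.01,-0.00125,0],"delta_rot":[0,0,0]},{"linear":[-0.01,-0.00125,0],"delta_rot":[0,0,0]},{"linear":[-0.01,-0.00125,0],"delta_rot":[0,0,0]},{"linear":[-0.008,-0.001,0],"delta_rot":[0,0,0]},{"linear":[0,0,0],"delta_rot":[0,0,0]},{"linear":[0,0,0],"delta_rot":[0,0,0]}]'

```text
time_s: 10.05
tcp_pos: [0.5414, 0.0652, 0.215]
eef_rot: [0.665, 0.747, 0.001, 0.001]
wrist_force: [8.3, 1.5, -5.2]
width: 0.0127
grasp_force: 58.9
```

Run:
```python
from h import *
s=ctrl.state();print(s['tcp_pos'],s['wrist_force'])
w=grab('wrist','w2.png');a=grab('scene','s2.png')
A=cv2.resize(w['frame'][160:420,180:440],(400,400),interpolation=2)
B=cv2.resize(a['frame'][150:230,210:290],(400,400),interpolation=2)
cv2.imwrite('pics/c3.png',cv2.convertScaleAbs(np.hstack([A,B])[:,:,::-1],alpha=1.5,beta=10))
```

```text
[0.5414028  0.06523924 0.21504764] [ 8.25443307  1.45258671 -5.1632981 ]
```

View pics/c3.png

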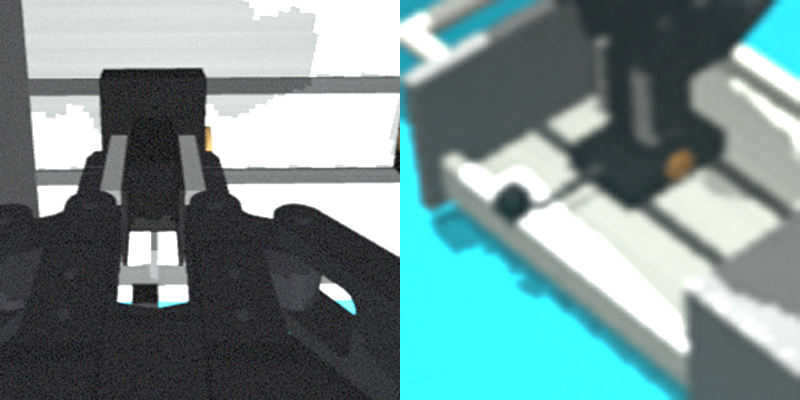

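The wrist crop shows the pointer strip between the fingers at (280.8,334) and the clip at (274.6,352). The scene view also shows the pointer arriving near the clip. I'll measure the gap on enlarged pixels.

Run:
```python
from h import *
w=load('w2');x=np.array([.9923,.1236,0]);y=np.array([-.1236,.9923,0])
p=plane(w,280.8,334,.031);c=plane(w,274.6,351.8,.042);print(p,c,(p-c)@x,p@y,c@y)
g=w['frame'][305:365,250:310]
cv2.imwrite('pics/c4.png',cv2.convertScaleAbs(cv2.resize(g,(600,600),interpolation=0)[:,:,::-1],alpha=1.3,beta=10))
```

```text
[0.54834927 0.01413155 0.031     ] [0.54517503 0.01086244 0.042     ] 0.0035538569097078978 -0.05375323241360015 -0.05660483937539499
```

View pics/c4.png

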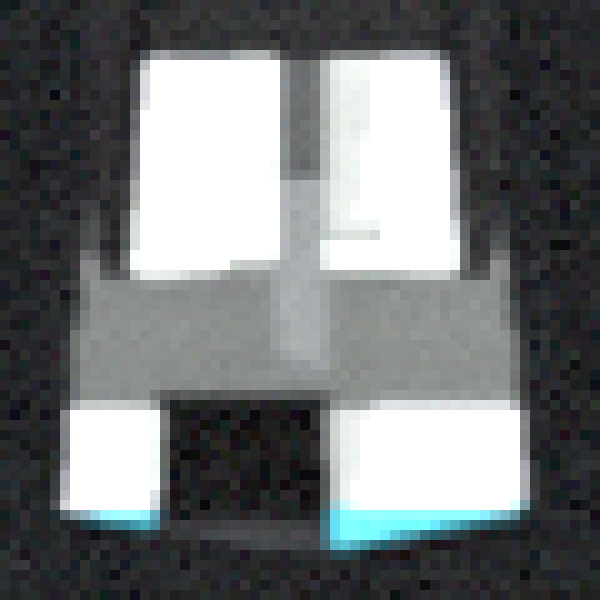

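The pointer is 5.5 px short of the clip's middle, about 3.4 mm. That agrees with 56 of the 59.5 mm drawn so far. I'll draw 3.5 mm more.

Request:
arm_command --rows '[{"linear":[-0.0035,-0.0004,0],"delta_rot":[0,0,0]},{"linear":[0,0,0],"delta_rot":[0,0,0]},{"linear":[0,0,0],"delta_rot":[0,0,0]},{"linear":[0,0,0],"delta_rot":[0,0,0]}]'

```text
time_s: 10.65
tcp_pos: [0.5381, 0.0648, 0.215]
eef_rot: [0.665, 0.747, 0.002, 0.001]
wrist_force: [8.0, 2.5, -6.7]
width: 0.0128
grasp_force: 59.0
```

Run:
```python
from h import *
s=ctrl.state();print(s['tcp_pos'],s['wrist_force'],s['width'],s['time_s'])
w=grab('wrist','w3.png');a=grab('scene','s3.png')
g=cv2.resize(w['frame'][305:365,250:310],(400,400),interpolation=0);B=cv2.resize(a['frame'][140:240,200:300],(400,400),interpolation=2)
cv2.imwrite('pics/c5.png',cv2.convertScaleAbs(np.hstack([g,B])[:,:,::-1],alpha=1.3,beta=10))
```

```text
[0.53811933 0.06483873 0.21503784] [ 8.01146157  2.46250731 -6.67684702] 0.012792753758601451 10.65
```

View pics/c5.png

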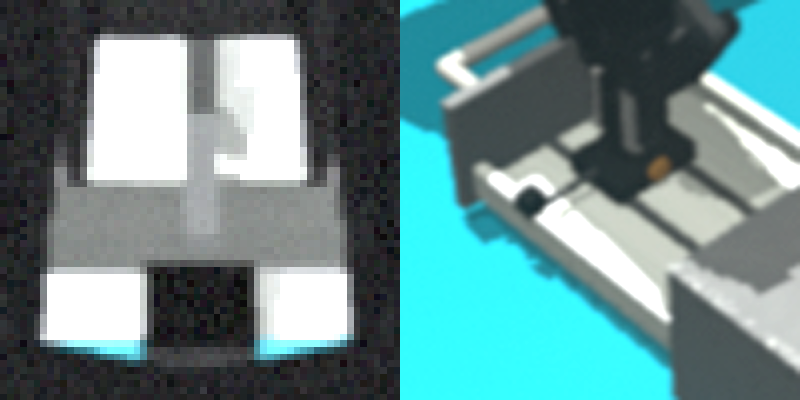

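The pointer (x≈202) now stands at the clip's middle (147–255, so ≈201). The tray is still out and the slide is firmly gripped.

```bash
python3 -c "
from bench import ctrl
print(ctrl.sign_off())"
```

```text
the job is handed in; nothing more can be done
None
```

The tray is pulled out to its stop and the contact slide is drawn about 59 mm. Its pointer stands at the middle of the index clip, and I handed the job in at about 10.8 s with the gripper still holding the slide; the shaver shell, screwdriver and screw dish were not touched.

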